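# Pack faceplates alternately in the rack

## Task

Pack the four lathe faceplates in a single row in the open-fronted wooden rack, alternately boss up and boss down so that all four fit, each slid fully home against the rear board (one is in the rack already). Leave every plate the way up it lies, flat on the bench, and do not shift the other things on the bench.

Things in the scene. Friction and masses are not known exactly. Their poses are not given: they have to be found in the camera images.
- rack: wooden rack fixed to the bench: rear board and two end boards, 36 high x 14 thick, no floor, open towards the robot. Origin: on the bench, mid row, on the line where centres of seated plates lie. x axis: away from the robot to the rear board (inner face at 43). y axis: left along the row. Inside 289 long (y -144.5 to 144.5); end boards span x -42 to 43 (mm).
- rack_left (a point): centre of the leftmost place in the rack, on the bench, 97.5 left (+y) of the rack's origin. One plate, any of the four, starts within 9 mm of here. Alternating neighbours nest at 65 between centres, flange over flange, each against the other's boss: four take 279 of the 289. Two the same way up need 84, so would not fit. The other three start in front of the rack.
- up_a: metal lathe faceplate lying BOSS UP: flange 84 dia x 9 thick on the bench (z 0 to 9), round boss 46 dia on it (z 9 to 28), dark bore in the boss. 0.3 to 0.6 kg. Origin: centre of its underside, on the bench; z up; round, yaw meaningless. mm. Slides when pushed at flange or boss.
- up_b: metal lathe faceplate lying BOSS UP: flange 84 dia x 9 thick on the bench (z 0 to 9), round boss 46 dia on it (z 9 to 28), dark bore in the boss. 0.3 to 0.6 kg. Origin: centre of its underside, on the bench; z up; round, yaw meaningless. mm. Slides when pushed at flange or boss.
- down_a: the same faceplate BOSS DOWN: stands on its boss, 46 dia (z 0 to 19), flange 84 dia x 9 thick on top (z 19 to 28), seen from above as a flat disc with a bore and four holes. 0.3 to 0.6 kg. Origin: centre of its underside (boss end), on the bench; z up. mm. Too wide for most grippers: push its edge, it slides without toppling.
- down_b: the same faceplate BOSS DOWN: stands on its boss, 46 dia (z 0 to 19), flange 84 dia x 9 thick on top (z 19 to 28), seen from above as a flat disc with a bore and four holes. 0.3 to 0.6 kg. Origin: centre of its underside (boss end), on the bench; z up. mm. Too wide for most grippers: push its edge, it slides without toppling.
- bamboo_offcut: bystander, leave alone: bamboo tube offcut standing on end, 36 dia x 55 tall (mm). Origin: centre of its underside.
- tin: bystander, leave alone: small green tin, 40 dia x 50 tall (mm). Origin: centre of its underside.
- jar: bystander, leave alone: small glass jar with steel cap, 44 dia x 58 tall (mm). Origin: centre of its underside.
- sanding_block: bystander, leave alone: wooden sanding block with cork sole, 80 (its x) x 45 (its y) x 36 tall (mm). Origin: centre of its underside.
- pencil_pot: bystander, leave alone: dark steel pot of pencils, 68 dia, about 200 tall over the pencils, at the left (mm). Origin: centre of its underside.
- glue_bottle: bystander, leave alone: white glue bottle with red cap, 56 dia x 150 tall, at the right (mm). Origin: centre of its underside.
- screwdriver: bystander, leave alone: red-handled screwdriver, about 200 long, lying beyond the rack (mm). Origin: centre of its underside (lying along its x axis).
Not all that is in view belongs to the job. Leave any red look-alike of the down_b alone.

How it is judged:
By the outcome, as a careful person would: the job done as asked, in the order asked, and still so for the second after the job is handed in, with the robot touching nothing.
It also fails if it takes over 72 s, if anything falls off the work surface, if the arm or the gripper's body presses on something with over 40 N, if the wrist force passes 120 N, or if a joint passes its speed limit or range.

## Robot

A 7-joint arm with a two-finger parallel gripper is mounted at the origin on the work surface. World frame = base frame: x ahead of the robot, y to its left, z up, the work surface at z = 0. Lengths are in m, angles in rad, forces in N, time in s.
With the tool pointing down it reaches from about 0.4 to 0.9 m from the base axis. Payload 5.5 kg.
Tool frame: the origin (TCP) lies at the centre of the arm's flange, where the gripper is bolted on; the fingertips stand robot.nose_length ahead of it and the grasp point (between the pads) lies 159 mm ahead of it (robot.nose_length is the distance from the TCP to the fingertips, in m); z points along the fingers, x is the direction in which the jaws open and shut, and the axes are right-handed (so a half turn about z gives the same grasp; the last joint's range is limited). The gripper opens to 92 mm and grips with 3 to 60 N. Pads are 19 mm wide; open, the fingers measure 130 mm over their backs; the gripper's body (75 mm by 190 mm) begins 47 mm behind the grasp point.
Start: joints at [1.571, 0.501, -0.427, 1.55, 0.221, 1.138, -0.21], TCP at [0.169, -0.628, 0.405] pointing down, gripper open.
Joint ranges: [-2.88, 2.88], [-0.31, 2.03], [-1.54, 1.56], [0.2, 2.42], [-1.41, 4.55], [0.19, 2.02], [-2.57, 2.57]. Speed limits (rad/s): [2.57, 2.57, 3.14, 3.14, 3.14, 3.14, 3.14].

## Interface

Orientations are given as a rotation vector (axis times angle).
In Python, from workcell import robot, viewer, spot_in gives the robot as it stands.
- The arm moves only by the shell command python3 -m crank 'ROWS'. ROWS is JSON, one flat list of numbers, 5 for each row, row after row: the shift along the world's x, y, z in m, then the turn about the world's z in rad, then the opening, from 0 (shut) to 1 (fully open). In form: [x, y, z, turn, hand, x, y, z, turn, hand, ...]. A call has 1 to 20 rows; each row shifts and turns the commanded pose from where the row before left it; what a row does not reach is not made up. A row lasts 1/12 s, in which the tool goes at most 41.7 mm and 7.16 degrees, less where a joint would pass 70% of its speed; a pose out of reach is approached as far as the arm can. A call with a gripper value outside its range is refused whole. The fingers move at their own pace and stop on an object; the grip force is fixed at half the most. Time passes only in rows, so rows that do not move let the fingers close. It gives the time, the measured TCP pose, the force and the opening at its end, in the units of the state.
- robot.get_obs(): the state, without advancing time (a new reading comes with each control period).
- viewer.get_image(name): name is "side" or "top"; returns the picture (400x640x3 uint8, red, green, blue); there is no depth.
- viewer.calibration(name): a dict with "fx", "fy", "cx", "cy" (pixels), "extrinsics" (4x4, takes a point from camera to world coordinates). Camera axes: x right, y down, z forward; pixel columns grow to the right and rows downward; lengths in m; the calibration is good to about 2 mm. A picture is of the moment at which its call begins. calibration takes no time and is no camera call.
- robot.job_done(): hands the job in, once; it reports no verdict.
Trained networks look in the newest picture that a camera, given by its name, has taken for a name from the list of things; names that differ only in an ending like _2 or _b are one class to them, and where a whole thing is asked for, a point or a joint stands for the part that bears it (a point fixed in the world has none). Each returns a list of dicts, best first, with "confidence" (0 to 1); they miss things now and then, are a little off and sometimes report something else, mostly with a low value. They report only what shows in the picture. A call takes as long as a camera call. They do not tell look-alikes from the thing itself.
- spot_in(label, camera): "position" ([x, y, z] in m, in world coordinates, good to about 4 mm: the middle of the surface that is visible of it).
The state is a dict: "time": time; "joints": joint angles; "dq": joint speeds; "tau": joint torques, N m; "tool_pos": TCP position; "ee_rot": TCP orientation; "wrist_force": force on the tool from outside, world axes, zero at the start; "moment": the same for the moment, N m; "grip_width": opening from 0.0 (shut) to 1.0 (fully open).
Only numpy, scipy, OpenCV 4.12 (cv2) and the standard library are available. Lean on these libraries where they do the work, as an engineer would, in place of code of your own. Each camera call takes 0.05 s, during which the arm holds its last target.

## Working session

There is one attempt and no reset: what is moved stays moved. The work goes in short steps, Python scripts to look and compute and a shell command to move; the robot and the scene stay as the last step left them, time stands still between calls to the robot, and variables do not carry over. Pictures are saved under pics/ and viewed, and the job is handed in when it is done.

```bash
ls; mkdir -p pics; python3 - <<'E'
from workcell import robot, viewer, spot_in
import cv2
for n in ("top","side"):
    cv2.imwrite(f"pics/{n}0.png",viewer.get_image(n)[:,:,::-1])
    c=viewer.calibration(n);print(n,c)
print(robot.nose_length,robot.get_obs())
E
```

```text
pics
top {'fx': 431.0524394614269, 'fy': 431.0524394614269, 'cx': 320.71140189627033, 'cy': 193.21276726459163, 'extrinsics': array([[-0.01907795, -0.98294911,  0.18288541,  0.34800592],
       [-0.99976763,  0.02059115,  0.00637848, -0.01862498],
       [-0.01003554, -0.18272122, -0.98311355,  1.25074751],
       [ 0.        ,  0.        ,  0.        ,  1.        ]])}
side {'fx': 366.3939404385629, 'fy': 366.3939404385629, 'cx': 321.99485300649746, 'cy': 201.1739311920411, 'extrinsics': array([[-0.81541197, -0.33773304,  0.4701486 ,  0.12896845],
       [-0.5788081 ,  0.48856737, -0.6529036 ,  0.61021344],
       [-0.00919215, -0.80451123, -0.5938663 ,  0.62489462],
       [ 0.        ,  0.        ,  0.        ,  1.        ]])}
0.178 {'time': 0.1, 'joints': array([ 1.57117662,  0.50177471, -0.42682296,  1.55136488,  0.22081991,
        1.1383254 , -0.21027901]), 'dq': array([-0.0003897 , -0.0009533 ,  0.00114311, -0.00246954, -0.00090066,
        0.00047118, -0.00039918]), 'tau': array([-1.06086431e-02, -5.67868137e+01, -5.83856463e+00, -2.79916441e+01,
       -6.91619050e-02,  2.40821246e-02,  3.45900776e-05]), 'tool_pos': array([ 0.16874333, -0.62737121,  0.40376216]), 'ee_rot': array([-2.49255377e+00,  1.91039608e+00,  2.21032069e-03]), 'wrist_force': array([-1.13782992,  0.8872579 ,  0.21532888]), 'moment': array([0.02436312, 0.04806823, 0.01083889]), 'grip_width': 0.9976024345208456}
```

View pics/top0.png

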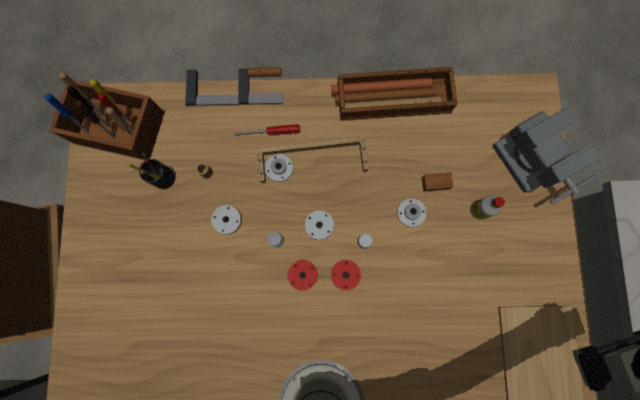

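View pics/side0.png

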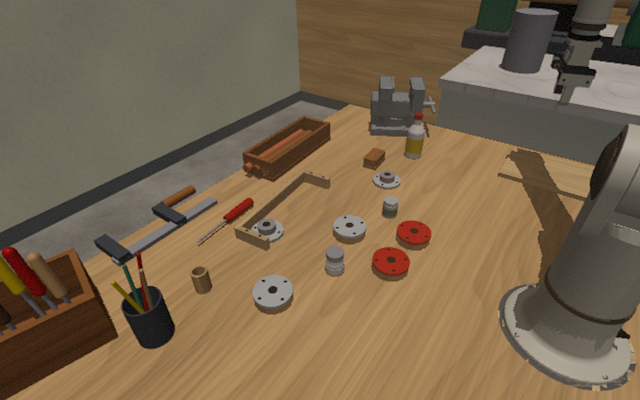

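```bash
cat > h.py <<'E'
from workcell import robot, viewer, spot_in
import cv2, numpy as np
def px2w(n,u,v,z):
    c=viewer.calibration(n);E=np.array(c["extrinsics"])
    d=E[:3,:3]@np.array([(u-c["cx"])/c["fx"],(v-c["cy"])/c["fy"],1.]);o=E[:3,3]
    return o+d*(z-o[2])/d[2]
def w2px(n,p):
    c=viewer.calibration(n);E=np.array(c["extrinsics"])
    q=E[:3,:3].T@(np.array(p)-E[:3,3]);return c["fx"]*q[0]/q[2]+c["cx"],c["fy"]*q[1]/q[2]+c["cy"]
def grab(n,name,box=None,s=1):
    im=viewer.get_image(n)
    o=im[:,:,::-1]
    if box: x0,y0,x1,y1=box;o=o[y0:y1,x0:x1]
    if s!=1:o=cv2.resize(o,None,fx=s,fy=s,interpolation=cv2.INTER_CUBIC)
    cv2.imwrite(f"pics/{name}.png",o);return im
E
python3 - <<'E'
from h import *
grab("top","t1",(190,125,450,295),3)
for l in ("up_a","down_a","rack","jar","tin","sanding_block","bamboo_offcut","glue_bottle","pencil_pot"):
    for r in spot_in(l,"top"): print(l,np.round(r["position"],4),round(r["confidence"],2),np.round(w2px("top",r["position"]),1))
E
```

```text
up_a [0.6606 0.1152 0.007 ] 0.67 [277.9 167.2]
down_a [ 0.3473 -0.0736  0.0274] 0.94 [344.8 273.2]
down_a [0.3435 0.0449 0.0295] 0.84 [302.3 275.4]
down_a [ 0.4844 -0.0063  0.0269] 0.82 [319.8 224.7]
down_a [0.5041 0.2595 0.031 ] 0.56 [226.5 219.6]
down_a [ 0.4385 -0.1263  0.0527] 0.26 [363.3 239.3]
rack [0.7112 0.0155 0.0331] 0.61 [310.9 147.6]
rack [ 0.6012 -0.3461  0.0364] 0.44 [437.3 181.5]
jar [0.4454 0.1186 0.0575] 0.49 [274.7 238.5]
tin [ 0.4381 -0.1266  0.0498] 0.65 [363.3 239.6]
sanding_block [ 0.6013 -0.3449  0.0351] 0.65 [436.7 181.5]
bamboo_offcut [0.6504 0.3284 0.0405] 0.49 [203.  169.4]
glue_bottle [ 0.5151 -0.4598  0.0954] 0.78 [487.2 207.2]
pencil_pot [0.6329 0.4489 0.0725] 0.63 [156.9 173.6]
```

View pics/t1.png

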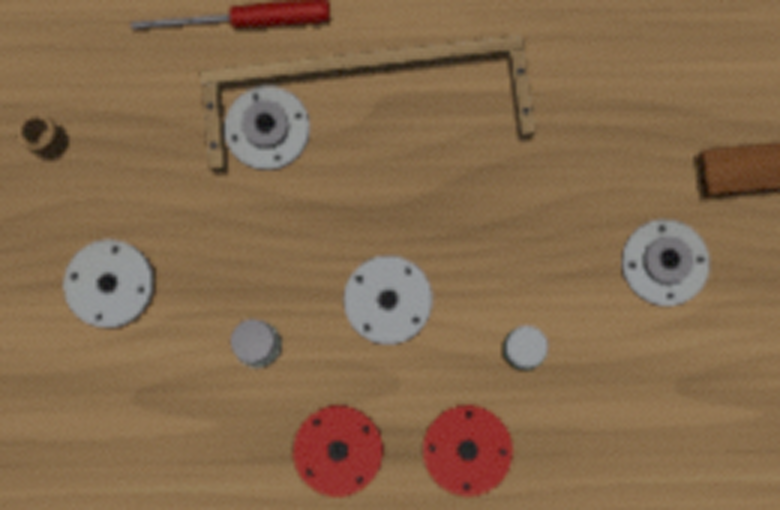

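```bash
cat >> h.py <<'E'
def discs(im,box=(190,125,450,295)):
    x0,y0,x1,y1=box
    hsv=cv2.cvtColor(im,cv2.COLOR_RGB2HSV)
    m=((hsv[...,1]<60)&(hsv[...,2]>75)).astype(np.uint8)*255
    m2=np.zeros_like(m);m2[y0:y1,x0:x1]=m[y0:y1,x0:x1]
    out=[]
    for c in cv2.findContours(m2,cv2.RETR_EXTERNAL,cv2.CHAIN_APPROX_NONE)[0]:
        if cv2.contourArea(c)<350: continue
        h=cv2.convexHull(c);(u,v),ax,_=cv2.fitEllipse(h)
        out.append((u,v,ax))
    return out
def rackdraw(o,box,s,x,y,a):
    R=np.array([[np.cos(a),-np.sin(a)],[np.sin(a),np.cos(a)]])
    def P(q,z): 
        w=R@np.array(q)/1000+[x,y];u,v=w2px("top",[*w,z]);return ((u-box[0]+.5)*s-.5,(v-box[1]+.5)*s-.5)
    inn=[(-42,144.5),(43,144.5),(43,-144.5),(-42,-144.5)];out=[(-42,158.5),(57,158.5),(57,-158.5),(-42,-158.5)]
    p=np.array([P(q,.036) for q in inn+out[::-1]]).round().astype(int)
    cv2.polylines(o,[p],True,(0,255,0),1)
    for q in (97.5,32.5,-32.5,-97.5):
        cv2.circle(o,tuple(np.array(P((0,q),.009)).round().astype(int)),2,(255,0,255),-1)
E
python3 - <<'E'
from h import *
im=grab("top","t2",(250,130,380,190),6)
for u,v,ax in discs(im): print(u,v,ax,[np.round(px2w("top",u,v,z)[:2],4) for z in(.009,.028)])
from scipy.optimize import least_squares
box=(190,125)
pts=np.array([(201,74),(522,38),(213,170),(226,170),(521,137),(534,134)])
px=(pts+.5)/3-.5+np.array(box)
W=np.array([px2w("top",*p,.036)[:2] for p in px])
M=np.array([(57,158.5),(57,-158.5),(-42,158.5),(-42,144.5),(-42,-144.5),(-42,-158.5)])/1000
def f(t):
    c,s=np.cos(t[2]),np.sin(t[2]);return (M@np.array([[c,s],[-s,c]])+t[:2]-W).ravel()
r=least_squares(f,[.65,.02,0]);print(r.x,np.round(f(r.x)*1000,1))
o=cv2.imread("pics/t2.png");rackdraw(o,(250,130),6,*r.x);cv2.imwrite("pics/t3.png",o)
E
```

```text
318.9159851074219 224.43673706054688 (29.475318908691406, 29.694963455200195) [array([ 0.4873, -0.0036]), array([ 0.4852, -0.0039])]
225.7463836669922 219.10806274414062 (28.97671127319336, 30.083494186401367) [array([0.5083, 0.2667]), array([0.5058, 0.2623])]
411.482421875 212.00389099121094 (28.372011184692383, 29.630779266357422) [array([ 0.5181, -0.2727]), array([ 0.5155, -0.2689])]
278.50531005859375 167.07870483398438 (28.054447174072266, 28.557798385620117) [array([0.6605, 0.1131]), array([0.6557, 0.1111])]
[0.66751328 0.01120212 0.09420635] [ 0.9  0.2  1.1 -1.3 -1.7  3.2 -0.1  1.8  0.6 -1.3 -0.8 -2.6]
```

View pics/t3.png

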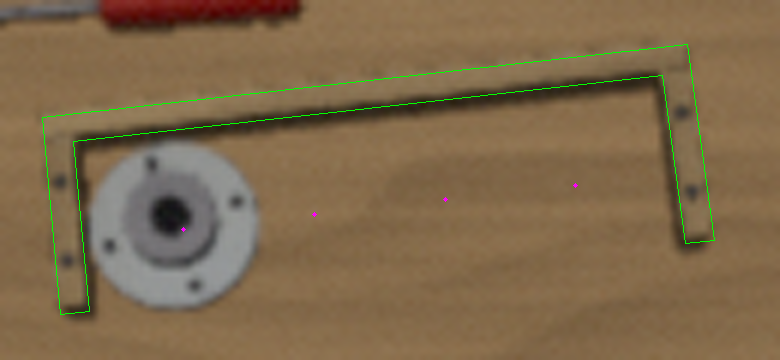

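View pics/t2.png

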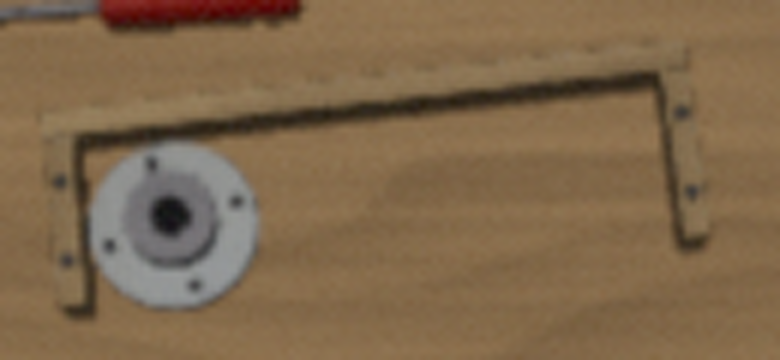

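```bash
cat >> h.py <<'E'
from scipy.spatial.transform import Rotation as Ro
OX,OY,A=.6675,.0122,.0942
def rk(x,y):  # rack mm -> world m
    c,s=np.cos(A),np.sin(A);return np.array([OX+(c*x-s*y)/1e3,OY+(s*x+c*y)/1e3])
def inv(p):
    c,s=np.cos(A),np.sin(A);d=(np.array(p[:2])-[OX,OY])*1e3;return np.array([c*d[0]+s*d[1],-s*d[0]+c*d[1]])
def st(tgt=None):
    o=robot.get_obs();x=Ro.from_rotvec(o["ee_rot"]).as_matrix()[:,0];p=o["tool_pos"]
    print("t",round(o["time"],2),"tcp",np.round(p,4),"tipz",round(p[2]-.178,4),"rack",np.round(inv(p),1),"jawdeg",round(np.degrees(np.arctan2(x[1],x[0])),2),"F",np.round(o["wrist_force"],1),"g",round(o["grip_width"],3),"q7",np.round(o["joints"][6],2))
    if tgt is not None: print("need",np.round(np.array(tgt)-p,4))
E
python3 - <<'E'
from h import *
st([*rk(-90,100.8),.3])
im=grab("side","s1",(220,160,440,310),3)
for u,v,ax in discs(im,(220,150,440,320)): print(u,v,ax,[np.round(px2w("side",u,v,z)[:2],4) for z in(.009,.028)])
for p in [(.4852,-.0039,.028),(.5058,.2623,.028),(.5181,-.2727,.009),(.6605,.1131,.009)]: print(inv(p))
for q in (100.8,35.5,-29.5,-97): print(q,rk(0,q))
for l in ("up_a","down_a"):
    for r in spot_in(l,"side"): print(l,np.round(r["position"],4),round(r["confidence"],2))
E
```

```text
t 0.65 tcp [ 0.1689 -0.6277  0.4047] tipz 0.2267 rack [-556.6 -590.1] jawdeg -74.94 F [-0.4 -0.2  0.4] g 0.998 q7 -0.21
need [ 0.3995  0.7317 -0.1047]
272.3338623046875 291.4123840332031 (33.49341583251953, 40.967811584472656) [array([0.5164, 0.2565]), array([0.5045, 0.2674])]
334.5399475097656 260.07708740234375 (20.683347702026367, 30.857494354248047) [array([0.4592, 0.1044]), array([0.449, 0.12 ])]
267.1047058105469 229.9788360595703 (22.886245727539062, 31.89207649230957) [array([0.6603, 0.1145]), array([0.644 , 0.1298])]
349.1377868652344 226.25296020507812 (23.584957122802734, 33.07822799682617) [array([ 0.4955, -0.0177]), array([0.4842, 0.0016])]
218.84849548339844 165.3705291748047 (27.643327713012695, 61.49620056152344) [array([ 1.0092, -0.0358]), array([ 0.9821, -0.0158])]
[-183.00614365    1.11865393]
[-137.45850408  264.2007942 ]
[-175.53553555 -269.58420903]
[  2.52176402 101.11108103]
100.8 [0.65801868 0.1125531 ]
35.5 [0.66416084 0.04754261]
-29.5 [ 0.67027479 -0.01716921]
-97 [ 0.67662389 -0.08436995]
up_a [0.6497 0.1194 0.0114] 0.91
up_a [ 0.5144 -0.2574  0.0073] 0.84
up_a [0.773  0.1161 0.0172] 0.47
down_a [0.4848 0.0021 0.0286] 0.79
down_a [ 0.343  -0.0673  0.029 ] 0.72
down_a [0.5029 0.2706 0.0277] 0.71
down_a [0.345  0.0508 0.027 ] 0.62
```

View pics/s1.png

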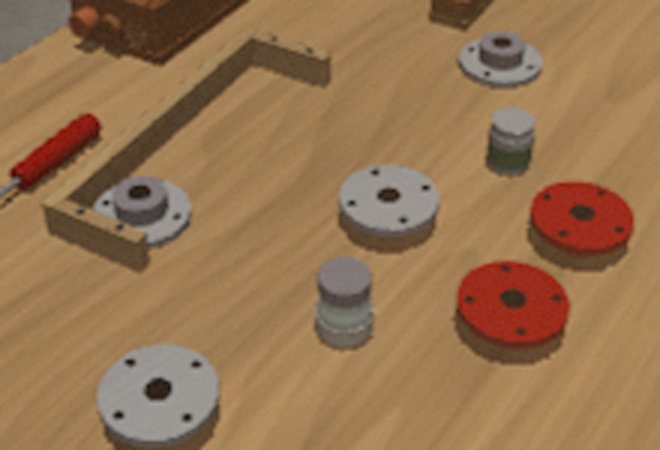

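```bash
python3 -m crank '[0.027,0.0275,0,-0.013,1, 0.027,0.0275,0,-0.013,1, 0.027,0.0275,0,-0.013,1, 0.027,0.0275,0,-0.013,1, 0.027,0.0275,0,-0.013,1, 0.027,0.0275,0,-0.013,1, 0.027,0.0275,0,-0.013,1, 0.027,0.0275,0,-0.013,1, 0.027,0.0275,0,-0.013,1, 0.027,0.0275,0,-0.013,1, 0.027,0.0275,0,-0.013,1, 0.027,0.0275,0,-0.013,1, 0.025,0.0275,0,-0.013,1, 0,0,-0.04,0,1, 0,0,-0.04,0,1, 0,0,-0.04,0,1, 0,0,-0.04,0,1, 0,0,0,0,1]'; python3 -c "
from h import *
st([.5181,-.271,.189])"
```

```text
time: 2.3
tool_pos: [0.514, -0.2687, 0.2368]
ee_rot: [2.321, -2.112, -0.022]
wrist_force: [-1.5, 0.7, -0.4]
grip_width: 1.003
t 2.3 tcp [ 0.514  -0.2687  0.2368] tipz 0.0588 rack [-179.2 -265.2] jawdeg -84.61 F [-1.5  0.7 -0.4] g 1.003 q7 -1.36
need [ 0.0041 -0.0023 -0.0478]
```

```bash
python3 -m crank '[0.004,-0.001,-0.02,0,1, 0,0,-0.02,0,1, 0,0,-0.005,0,1, 0,0,0,0,1]'; python3 -c "
from h import *
st([.5181,-.271,.189])"
```

```text
time: 2.63
tool_pos: [0.5217, -0.2712, 0.2]
ee_rot: [2.323, -2.115, -0.002]
wrist_force: [0.1, -0.9, -0.0]
grip_width: 1.003
t 2.63 tcp [ 0.5217 -0.2712  0.2   ] tipz 0.022 rack [-171.8 -268.4] jawdeg -84.63 F [ 0.1 -0.9 -0. ] g 1.003 q7 -1.39
need [-0.0036  0.0002 -0.011 ]
```

```bash
python3 -m crank '[-0.004,0,-0.006,0,1, 0,0,-0.004,0,1, 0,0,0,0,0.4, 0,0,0,0,0.4, 0,0,0,0,0.4, 0,0,0,0,0.4]'; python3 -m crank '[0,0,0,0,0.4, 0,0,0,0,0.4]';python3 -c "
from h import *
st([.5181,-.271,.189])
grab('top','t4',(370,170,460,240),6)"
```

```text
time: 3.13
tool_pos: [0.5181, -0.2713, 0.1903]
ee_rot: [-2.323, 2.115, -0.002]
wrist_force: [-0.3, -0.6, -0.2]
grip_width: 0.759
time: 3.3
tool_pos: [0.518, -0.2712, 0.1899]
ee_rot: [-2.323, 2.115, -0.001]
wrist_force: [-0.4, 0.5, 0.3]
grip_width: 0.613
t 3.3 tcp [ 0.518  -0.2712  0.1899] tipz 0.0119 rack [-175.5 -268.1] jawdeg -84.62 F [-0.4  0.5  0.3] g 0.613 q7 -1.39
need [ 0.0001  0.0002 -0.0009]
```

View pics/t4.png

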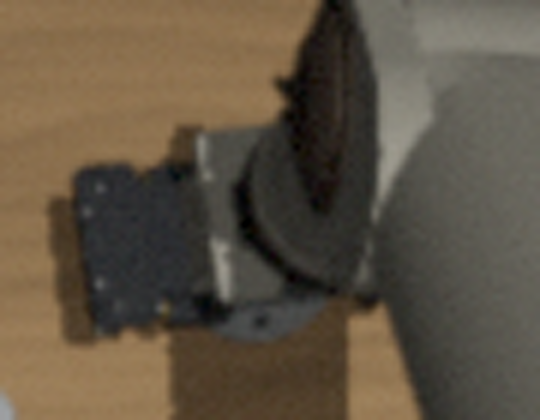

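```bash
for i in 1 2 3 4; do python3 -m crank '[0,0,0,0,0.3]' | grep -E "force|width"; done
```

```text
wrist_force: [0.3, -3.1, -1.3]
grip_width: 0.498
wrist_force: [0.0, -1.6, -0.7]
grip_width: 0.495
wrist_force: [0.8, -2.5, -0.6]
grip_width: 0.494
wrist_force: [0.1, -3.1, -0.0]
grip_width: 0.498
```

```bash
python3 -m crank '[0.002,0.01,0,0,0.3, 0.004,0.02,0,0,0.3, 0.006,0.024,0,0,0.3, 0.006,0.028,0,0,0.3, 0.006,0.028,0,0,0.3, 0.006,0.028,0,0,0.3, 0.006,0.024,0,0,0.3, 0.003,0.012,0,0,0.3, 0,0.003,0,0,0.3, 0,0,0,0,0.3, 0,0,0,0,0.3, 0,0,0,0,1, 0,0,0,0,1, 0,0,0,0,1, 0,0,0.03,0,1, 0,0,0.03,0,1]'; python3 -c "
from h import *
st([*rk(-183,1),.25]); st([.4852,-.0039,.25])"
```

```text
time: 5.02
tool_pos: [0.5553, -0.0957, 0.2483]
ee_rot: [2.318, -2.115, -0.007]
wrist_force: [1.0, 0.5, 0.4]
grip_width: 0.804
t 5.02 tcp [ 0.5553 -0.0957  0.2483] tipz 0.0703 rack [-121.9  -96.9] jawdeg -84.74 F [1.  0.5 0.4] g 0.804 q7 -1.67
need [-0.07    0.0917  0.0017]
t 5.02 tcp [ 0.5553 -0.0957  0.2483] tipz 0.0703 rack [-121.9  -96.9] jawdeg -84.74 F [1.  0.5 0.4] g 0.804 q7 -1.67
need [-0.0701  0.0918  0.0017]
```

```bash
python3 -m crank '[-0.024,0.03,0.01,0,1, -0.024,0.03,0,0,1, -0.024,0.0303,-0.01,0,1, 0,0,0,0,1, 0,0,0,0,1, 0,0,0,0,1]'; python3 -c "
from h import *
st([.4852,-.0039,.25])
im=grab('top','t5',(190,125,450,295),3)
for u,v,ax in discs(im): print(u,v,ax,[np.round(px2w('top',u,v,z)[:2],4) for z in(.009,.028)])
im=grab('side','s5',(250,150,470,310),3)"
```

```text
time: 5.52
tool_pos: [0.4852, -0.005, 0.2499]
ee_rot: [2.322, -2.116, 0.002]
wrist_force: [0.4, 0.0, 0.2]
grip_width: 0.998
t 5.52 tcp [ 0.4852 -0.005   0.2499] tipz 0.0719 rack [-183.1   -0. ] jawdeg -84.69 F [0.4 0.  0.2] g 0.998 q7 -1.84
need [0.     0.0011 0.0001]
225.72056579589844 219.045654296875 (29.180883407592773, 30.01618766784668) [array([0.5085, 0.2667]), array([0.506 , 0.2624])]
339.45623779296875 238.5867919921875 (73.82646942138672, 157.37989807128906) [array([ 0.4453, -0.0619]), array([ 0.4438, -0.0612])]
278.4726257324219 167.10325622558594 (27.949892044067383, 28.496862411499023) [array([0.6604, 0.1132]), array([0.6556, 0.1112])]
```

View pics/t5.png

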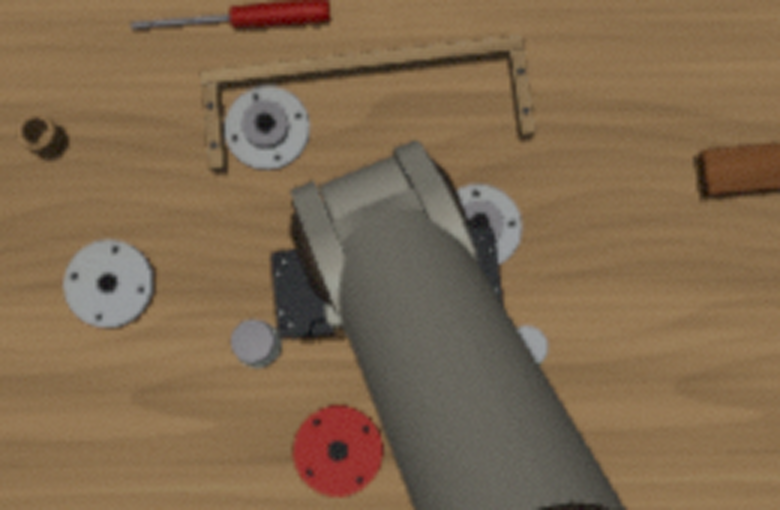

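View pics/s5.png

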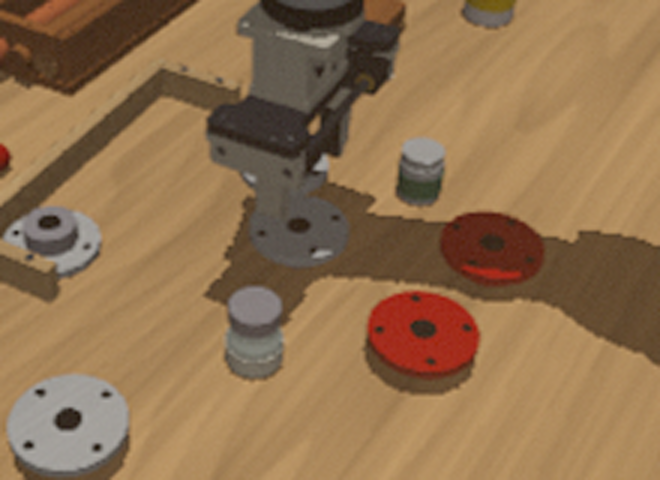

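```bash
python3 -m crank '[0,0.001,-0.02,0,1, 0,0,-0.02,0,1, 0,0,0,0,1, 0,0,0,0,1]'|grep -E "pos|force"; for i in 1 2; do python3 -m crank '[0,0,-0.004,0,1, 0,0,0,0,1]'|grep -E "pos|force"; done
```

```text
tool_pos: [0.4849, -0.0038, 0.209]
wrist_force: [0.2, -0.1, -0.1]
tool_pos: [0.4854, -0.0032, 0.2061]
wrist_force: [0.1, 0.2, -0.1]
tool_pos: [0.4851, -0.003, 0.2018]
wrist_force: [-0.6, -0.3, -0.4]
```

```bash
python3 -m crank '[0,0,-0.008,0,1, 0,0,-0.008,0,1, 0,0,0,0,1]'|grep -E "pos|force"; for i in 1 2 3; do python3 -m crank '[0,0,0,0,0.8]'|grep -E "force|width"; done
```

```text
tool_pos: [0.4841, -0.003, 0.1843]
wrist_force: [-0.6, 1.1, 0.0]
wrist_force: [0.5, 0.1, -0.8]
grip_width: 0.962
wrist_force: [0.4, -0.3, -4.2]
grip_width: 0.904
wrist_force: [0.3, -1.2, -5.2]
grip_width: 0.906
```

```bash
python3 -m crank '[0.006,0.003,0,0,0.8, 0.013,0.005,0,0,0.8, 0.02,0.007,0,0,0.8, 0.02,0.007,0,0,0.8, 0.02,0.007,0,0,0.8, 0.02,0.007,0,0,0.8, 0.013,0.006,0,0,0.8, 0.007,0.003,0,0,0.8, 0,0,0,0,0.8, 0,0,0,0,0.8]'; python3 -c "
from h import *
st([*rk(-60,35.5),.184])"
```

```text
time: 7.62
tool_pos: [0.6031, 0.0423, 0.1851]
ee_rot: [2.323, -2.114, -0.002]
wrist_force: [0.3, 0.3, -4.4]
grip_width: 0.912
t 7.62 tcp [0.6031 0.0423 0.1851] tipz 0.0071 rack [-61.3  36. ] jawdeg -84.6 F [ 0.3  0.3 -4.4] g 0.912 q7 -1.95
need [ 0.0013 -0.0004 -0.0011]
```

Release, lift, back up, set a narrow two-finger fork, lower.

```bash
python3 -m crank '[0,0,0,0,1, 0,0,0,0,1, 0,0,0,0,1, 0,0,0.02,0,1, 0,0,0.03,0,1, 0,0,0,0,1, -0.0325,-0.003,0,0,0.39, -0.0325,-0.003,0,0,0.39, 0,0,0,0,0.39, 0,0,0,0,0.39, 0,0,0,0,0.39, 0,0,0,0,0.39, 0,0,0,0,0.39, 0,0,0,0,0.39]'; python3 -c "
from h import *
st([*rk(-126,35.5),.194])
im=grab('top','t6',(190,125,450,295),3)
im=grab('side','s6',(220,150,440,310),3)"
```

```text
time: 8.78
tool_pos: [0.5397, 0.0362, 0.2358]
ee_rot: [-2.322, 2.115, -0.001]
wrist_force: [0.3, -0.6, -0.4]
grip_width: 0.47
t 8.78 tcp [0.5397 0.0362 0.2358] tipz 0.0578 rack [-125.    35.9] jawdeg -84.64 F [ 0.3 -0.6 -0.4] g 0.47 q7 -1.93
need [-0.001  -0.0005 -0.0418]
```

View pics/t6.png

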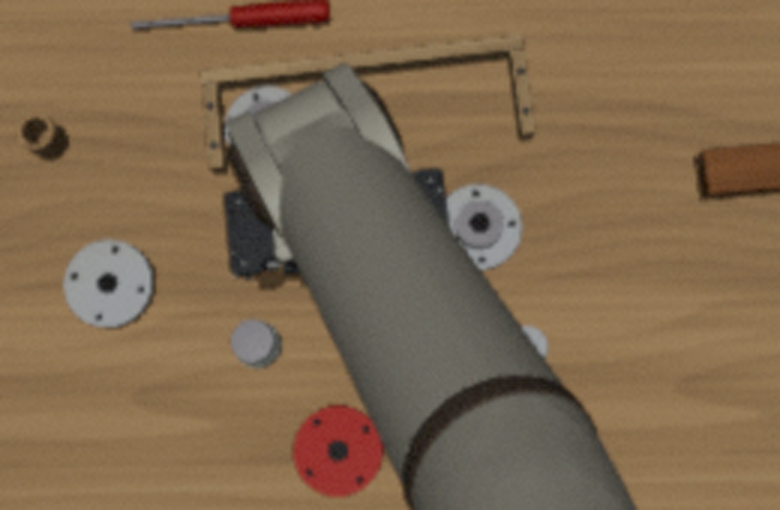

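View pics/s6.png

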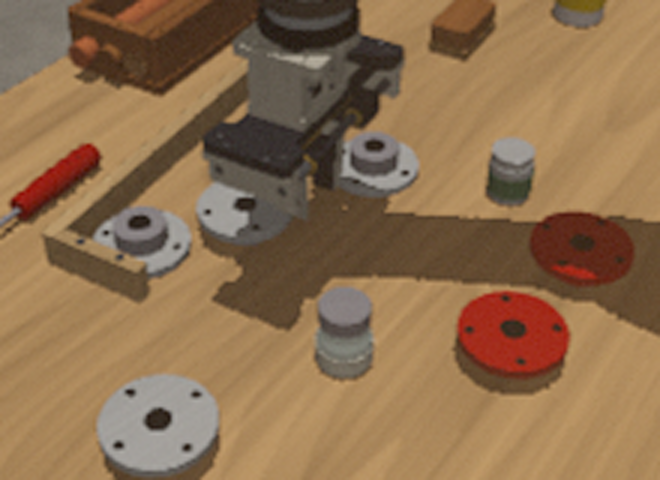

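```bash
python3 -m crank '[0,0,-0.02,0,0.39, 0,0,-0.021,0,0.39, 0,0,0,0,0.39, 0.008,0.0008,0,0,0.39, 0.008,0.0008,0,0,0.39, 0.008,0.0008,0,0,0.39, 0.008,0.0008,0,0,0.39, 0.008,0.0008,0,0,0.39, 0.008,0.0008,0,0,0.39, 0.008,0.0008,0,0,0.39, 0.008,0.0008,0,0,0.39, 0,0,0,0,0.39]';  python3 -c "
from h import *
st([*rk(-46.5,35.5),.194])"
```

```text
time: 9.88
tool_pos: [0.6044, 0.0427, 0.1954]
ee_rot: [-2.322, 2.114, -0.001]
wrist_force: [-2.3, 0.1, -1.5]
grip_width: 0.387
t 9.88 tcp [0.6044 0.0427 0.1954] tipz 0.0174 rack [-59.9  36.3] jawdeg -84.64 F [-2.3  0.1 -1.5] g 0.387 q7 -1.94
need [ 0.0134  0.0004 -0.0014]
```

```bash
python3 -m crank '[0.005,0.0005,0,0,0.39, 0.004,0.0004,0,0,0.39]'|grep -E "pos|force"; for i in 1 2 3 4; do python3 -m crank '[0.0015,0.00015,0,0,0.39]'|grep -E "pos|force"; done
```

```text
tool_pos: [0.611, 0.0434, 0.1949]
wrist_force: [-7.5, -1.1, 7.2]
tool_pos: [0.613, 0.0436, 0.195]
wrist_force: [-7.1, -1.2, 5.0]
tool_pos: [0.6136, 0.0437, 0.1949]
wrist_force: [-11.6, -1.4, 10.5]
tool_pos: [0.6144, 0.0437, 0.1948]
wrist_force: [-12.9, -2.0, 11.4]
tool_pos: [0.6155, 0.0438, 0.1947]
wrist_force: [-14.4, -2.1, 12.0]
```

```bash
for i in 1 2 3; do python3 -m crank '[0.002,0.0002,0,0,0.39]'|grep -E "pos|force"; done; python3 -c "
from h import *
st()
im=grab('top','t7',(250,130,380,190),6)
im=grab('side','s7',(220,150,440,310),3)"
```

```text
tool_pos: [0.6174, 0.0438, 0.1948]
wrist_force: [-13.3, -3.0, 10.7]
tool_pos: [0.6196, 0.0439, 0.1948]
wrist_force: [-12.3, -1.5, 9.7]
tool_pos: [0.622, 0.044, 0.1948]
wrist_force: [-9.9, -2.8, 7.1]
t 10.63 tcp [0.622  0.044  0.1948] tipz 0.0168 rack [-42.3  35.9] jawdeg -84.64 F [-9.9 -2.8  7.1] g 0.389 q7 -1.93
```

View pics/s7.png

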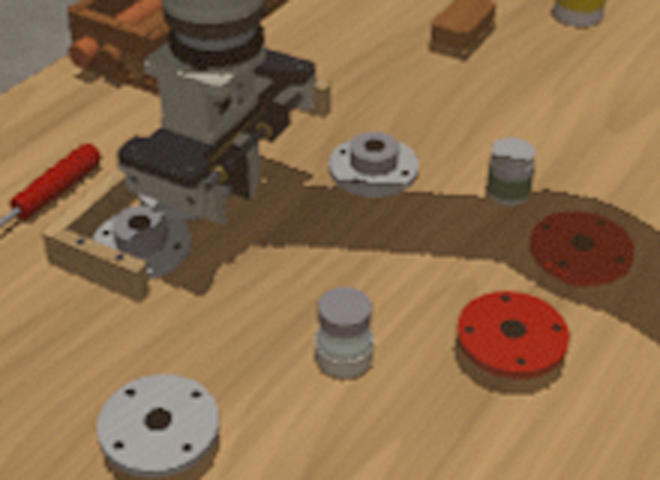

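```bash
python3 -m crank '[-0.005,-0.0005,0,0,0.39, -0.02,-0.002,0,0,0.39, -0.02,-0.002,0.03,0,0.39, -0.02,-0.002,0.04,0,0.39, -0.035,-0.003,0,0,0.39, -0.035,-0.003,0,0,0.39, -0.035,-0.003,0,0,0.39, 0,0,0,0,0.39, 0,0,0,0,0.39]'; python3 -c "
from h import *
st()
im=grab('top','t8',(250,130,380,190),6)
o=cv2.imread('pics/t8.png');rackdraw(o,(250,130),6,OX,OY,A);cv2.imwrite('pics/t8.png',o)
for u,v,ax in discs(im): print(u,v,ax,[inv(px2w('top',u,v,z)[:2]) for z in(.009,.028)])
im=grab('side','s8',(220,150,440,310),3)"
```

```text
time: 11.48
tool_pos: [0.4542, 0.029, 0.2625]
ee_rot: [-2.323, 2.114, -0.003]
wrist_force: [1.8, -0.0, 0.2]
grip_width: 0.392
t 11.48 tcp [0.4542 0.029  0.2625] tipz 0.0845 rack [-210.8   36.8] jawdeg -84.6 F [ 1.8 -0.   0.2] g 0.392 q7 -1.9
225.7294921875 219.07742309570312 (29.081384658813477, 30.048351287841797) [array([-134.46641481,  268.34231177]), array([-137.3202166 ,  264.22666286])]
317.2054443359375 258.35797119140625 (60.25233840942383, 193.73153686523438) [array([-276.75540271,   16.93349652]), array([-277.43203825,   16.66465821])]
349.04510498046875 200.173583984375 (28.71312141418457, 29.002010345458984) [array([-120.28699587,  -94.18363421]), array([-123.3577572 ,  -92.75226739])]
289.45941162109375 165.17884826660156 (32.731468200683594, 51.689300537109375) [array([ 4.50872419, 68.24469285]), array([-0.47153859, 67.19074104])]
```

View pics/t8.png

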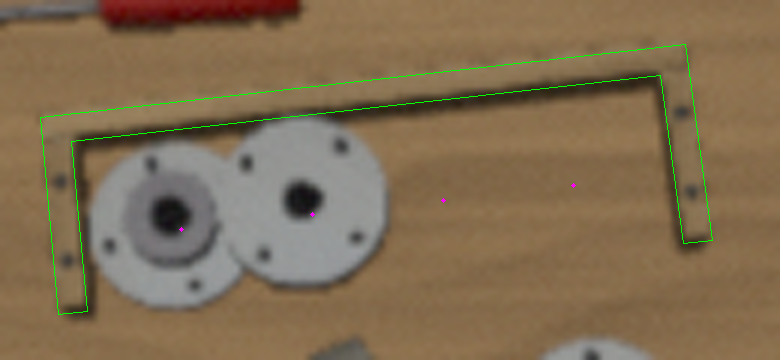

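View pics/s8.png

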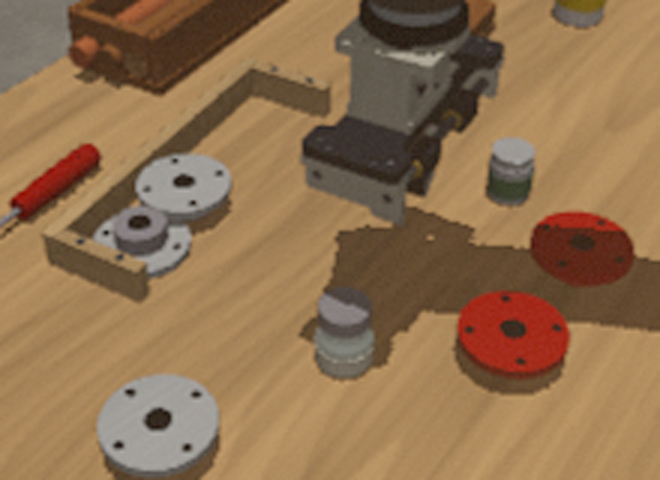

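```bash
python3 -c "
from h import *
f=lambda x,y:(250+(x+.5)/6-.5,130+(y+.5)/6-.5)
print('p2 disc',inv(px2w('top',*f(303,202.5),.028)),'bore',inv(px2w('top',*f(301.5,200),.028)))
print('p1 bore',inv(px2w('top',*f(171,215),.028)),'flange',inv(px2w('top',*f(174,225),.009)))
g=[inv(px2w('top',*f(303,117),.028)),inv(px2w('top',*f(303,288),.028)),inv(px2w('top',*f(387,202),.028))];print(g)
# rear board inner top edge
print([inv(px2w('top',*f(*q),.036)) for q in((75,140),(300,117),(480,98),(655,75))],[inv(px2w('top',*f(*q),0)) for q in((560,98),(450,110))])
"; python3 - <<'E'
import cv2
i=cv2.imread('pics/t8.png')[80:320,40:400];cv2.imwrite('pics/t8z.png',cv2.resize(i,None,fx=2,fy=2))
E
```

```text
p2 disc [ 1.46455411 35.74968494] bore [ 2.79818221 36.34539789]
p1 bore [  2.6626975  100.32238234] flange [  2.45203798 100.90011409]
[array([44.44122552, 31.24085046]), array([-40.98015223,  40.20270908]), array([-3.02054941, -4.95488311])]
[array([ 43.38262229, 142.5658319 ]), array([42.2200389 , 32.48502553]), array([ 41.59033223, -55.73881273]), array([  43.2559102 , -141.92162466])] [array([ 47.67675003, -97.24456899]), array([ 47.87379824, -41.69617318])]
```

View pics/t8z.png

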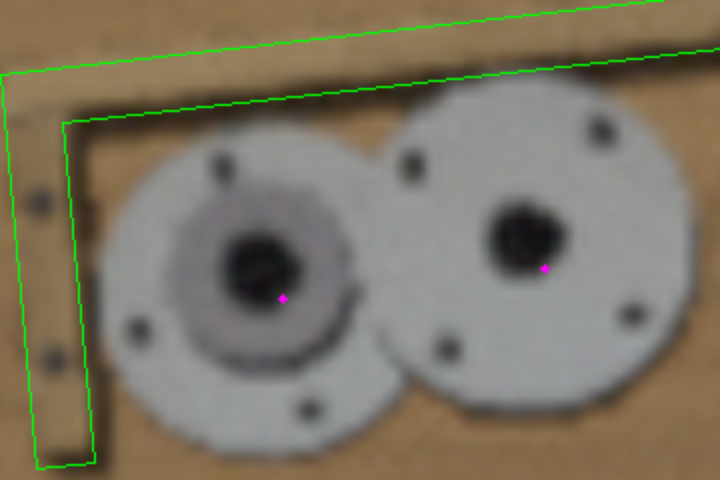

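```bash
python3 -m crank '[0.0335,0.0193,0,0,0.39, 0.0335,0.0193,0,0,0.39, 0.0335,0.0193,0,0,0.39, 0.0335,0.0193,0,0,0.39, 0,0,-0.03,0,0.39, 0,0,-0.03,0,0.39, 0,0,-0.019,0,0.39, 0,0,0,0,0.39, 0,0,0,0,0.39]'; python3 -c "
from h import *
st([*rk(-46,101),.1825])"
```

```text
time: 12.33
tool_pos: [0.5905, 0.1071, 0.1819]
ee_rot: [-2.323, 2.114, 0.001]
wrist_force: [-0.9, -0.1, -0.2]
grip_width: 0.391
t 12.33 tcp [0.5905 0.1071 0.1819] tipz 0.0039 rack [-67.7 101.7] jawdeg -84.63 F [-0.9 -0.1 -0.2] g 0.391 q7 -2.07
need [0.0217 0.0014 0.0006]
```

```bash
python3 -m crank '[0.007,0.0007,0,0,0.39, 0.007,0.0007,0,0,0.39, 0.003,0,0,0,0.39, 0,0,0,0,0.39]'|grep -E "pos|force"; for i in 1 2 3 4 5; do python3 -m crank '[0.0015,0.00015,0,0,0.39]'|grep -E "pos|force"; done
```

```text
tool_pos: [0.6079, 0.1078, 0.1838]
wrist_force: [-0.0, -0.8, 0.1]
tool_pos: [0.6081, 0.1079, 0.1834]
wrist_force: [0.1, 0.3, 0.8]
tool_pos: [0.6093, 0.108, 0.1832]
wrist_force: [-0.1, 0.3, -0.7]
tool_pos: [0.6108, 0.1082, 0.1831]
wrist_force: [0.4, 1.2, 0.2]
tool_pos: [0.6123, 0.1084, 0.1831]
wrist_force: [-0.1, -1.0, 0.3]
tool_pos: [0.6138, 0.1086, 0.183]
wrist_force: [-0.2, -0.3, -1.3]
```

```bash
for i in 1 2 3 4 5 6 7; do python3 -m crank '[0.0015,0.00015,0,0,0.39]'|grep -E "pos|force"; done; python3 -c "
from h import *
st()"
```

```text
tool_pos: [0.6153, 0.1087, 0.183]
wrist_force: [-0.1, -0.2, -0.7]
tool_pos: [0.6163, 0.109, 0.1828]
wrist_force: [-4.0, -0.1, 1.9]
tool_pos: [0.617, 0.1091, 0.1825]
wrist_force: [-7.5, -1.7, 4.7]
tool_pos: [0.6181, 0.109, 0.1824]
wrist_force: [-6.6, -1.3, 4.9]
tool_pos: [0.6193, 0.1092, 0.1824]
wrist_force: [-11.6, -1.7, 8.5]
tool_pos: [0.6199, 0.1093, 0.1822]
wrist_force: [-13.9, -2.0, 11.0]
tool_pos: [0.6204, 0.1094, 0.182]
wrist_force: [-16.8, -2.0, 13.5]
t 13.67 tcp [0.6204 0.1094 0.182 ] tipz 0.004 rack [-37.7 101.2] jawdeg -84.61 F [-16.8  -2.   13.5] g 0.389 q7 -2.05
```

```bash
python3 -m crank '[-0.01,-0.001,0,0,0.39, -0.02,-0.002,0,0,0.39, -0.005,0,0.03,0,0.39, 0,0,0.03,0,0.39, 0.003,-0.032,0,0,0.39, 0.003,-0.033,0,0,0.39, 0,0,-0.03,0,0.39, 0,0,-0.017,0,0.39, 0,0,0,0,0.39, 0.005,0.0005,0,0,0.39, 0.005,0.0005,0,0,0.39, 0.005,0.0005,0,0,0.39, 0,0,0,0,0.39]'; python3 -c "
from h import *
st([*rk(-38,36),.195])"
```

```text
time: 14.75
tool_pos: [0.6123, 0.0441, 0.1975]
ee_rot: [-2.321, 2.112, -0.004]
wrist_force: [1.1, 0.5, -0.3]
grip_width: 0.392
t 14.75 tcp [0.6123 0.0441 0.1975] tipz 0.0195 rack [-51.9  36.9] jawdeg -84.58 F [ 1.1  0.5 -0.3] g 0.392 q7 -1.94
need [ 0.0139  0.0004 -0.0025]
```

```bash
python3 -m crank '[0.006,0.0005,-0.003,0,0.39, 0.003,0,0,0,0.39]'|grep -E "pos|force"; for i in 1 2 3 4 5 6; do python3 -m crank '[0.0015,0.00015,0,0,0.39]'|grep -E "pos|force"; done; python3 -c "
from h import *
st()"
```

```text
tool_pos: [0.62, 0.044, 0.1932]
wrist_force: [-0.5, -0.5, -0.4]
tool_pos: [0.6214, 0.0439, 0.1931]
wrist_force: [0.7, -0.8, -0.5]
tool_pos: [0.6221, 0.044, 0.1928]
wrist_force: [-3.7, -0.8, 2.2]
tool_pos: [0.6228, 0.044, 0.1926]
wrist_force: [-7.3, -0.8, 5.3]
tool_pos: [0.6234, 0.044, 0.1925]
wrist_force: [-9.7, -1.4, 8.3]
tool_pos: [0.6246, 0.0442, 0.1925]
wrist_force: [-8.0, -1.7, 7.2]
tool_pos: [0.6255, 0.0443, 0.1923]
wrist_force: [-13.3, -1.3, 10.9]
t 15.42 tcp [0.6255 0.0443 0.1923] tipz 0.0143 rack [-38.8  35.9] jawdeg -84.63 F [-13.3  -1.3  10.9] g 0.389 q7 -1.94
```

```bash
for i in 1 2 3 4; do python3 -m crank '[0.0015,0.00015,0,0,0.39]'|grep -E "pos|force"; done; python3 -c "
from h import *
st()"
```

```text
tool_pos: [0.6261, 0.0444, 0.1922]
wrist_force: [-17.1, -1.3, 14.3]
tool_pos: [0.6267, 0.0445, 0.192]
wrist_force: [-20.6, -0.9, 17.2]
tool_pos: [0.6272, 0.0446, 0.1919]
wrist_force: [-22.7, -3.3, 20.4]
tool_pos: [0.6278, 0.0448, 0.1918]
wrist_force: [-27.8, -3.9, 24.5]
t 15.75 tcp [0.6278 0.0448 0.1918] tipz 0.0138 rack [-36.5  36.2] jawdeg -84.61 F [-27.8  -3.9  24.5] g 0.393 q7 -1.94
```

```bash
python3 -m crank '[-0.01,-0.001,0,0,0.39, -0.02,-0.002,0,0,0.39, -0.01,-0.003,0.03,0,1, -0.01,-0.033,0.03,0,1, -0.01,-0.033,0,0,1, -0.01,-0.033,0,0,1, -0.006,-0.033,0,0,1, 0,0,0,0,1, 0,0,0,0,1, 0,0,0,0,1]'; python3 -c "
from h import *
st([.557,-.0942,.25])"
```

```text
time: 16.58
tool_pos: [0.5593, -0.0897, 0.2505]
ee_rot: [-2.322, 2.115, -0.0]
wrist_force: [-0.2, 1.0, -0.0]
grip_width: 0.923
t 16.58 tcp [ 0.5593 -0.0897  0.2505] tipz 0.0725 rack [-117.3  -91.3] jawdeg -84.66 F [-0.2  1.  -0. ] g 0.923 q7 -1.69
need [-0.0023 -0.0045 -0.0005]
```

```bash
python3 -m crank '[-0.002,-0.0045,-0.03,0,0.9, 0,0,-0.03,0,0.8, 0,0,0,0,0.8, 0,0,0,0,0.8, 0,0,0,0,0.3, 0,0,0,0,0.3, 0,0,0,0,0.3, 0,0,0,0,0.3, 0,0,0,0,0.3, 0,0,0,0,0.3, 0,0,0,0,0.3]'; python3 -c "
from h import *
st([*rk(-62,-30),.1905])"
```

```text
time: 17.5
tool_pos: [0.5572, -0.0942, 0.1906]
ee_rot: [-2.323, 2.114, -0.0]
wrist_force: [-0.6, 1.2, 2.2]
grip_width: 0.494
t 17.5 tcp [ 0.5572 -0.0942  0.1906] tipz 0.0126 rack [-119.8  -95.6] jawdeg -84.62 F [-0.6  1.2  2.2] g 0.494 q7 -1.73
need [ 0.0514  0.0707 -0.0001]
```

Gripped. Slide in front of place 3, release, back up, and set the fork.

```bash
python3 -m crank '[0.004,0.006,0,0,0.3, 0.01,0.014,0,0,0.3, 0.014,0.019,0,0,0.3, 0.013,0.018,0,0,0.3, 0.007,0.01,0,0,0.3, 0.003,0.0037,0,0,0.3, 0,0,0,0,0.3, 0,0,0,0,0.3, 0,0,0,0,0.7, 0,0,0,0,0.7, 0,0,0,0,0.7, 0,0,0.03,0,0.7, 0,0,0.03,0,0.7, -0.0325,-0.003,0,0,0.39, -0.0325,-0.003,0,0,0.39, 0,0,0,0,0.39, 0,0,0,0,0.39, 0,0,0,0,0.39]'; python3 -c "
from h import *
st([*rk(-126,-30),.1825])
im=grab('side','s9',(220,150,440,310),3)"
```

```text
time: 19.0
tool_pos: [0.5434, -0.0304, 0.2505]
ee_rot: [-2.322, 2.116, -0.002]
wrist_force: [0.2, 0.5, -0.2]
grip_width: 0.409
t 19.0 tcp [ 0.5434 -0.0304  0.2505] tipz 0.0725 rack [-127.6  -30.8] jawdeg -84.68 F [ 0.2  0.5 -0.2] g 0.409 q7 -1.8
need [ 0.0015  0.0009 -0.068 ]
```

View pics/s9.png

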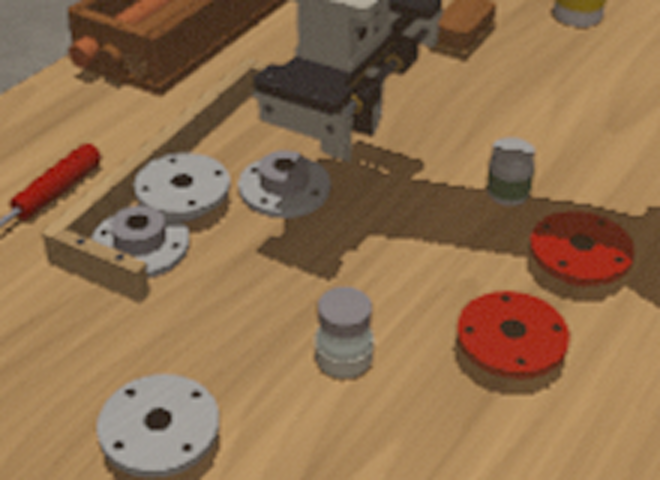

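```bash
python3 -m crank '[0,0,-0.03,0,0.39, 0,0,-0.03,0,0.39, 0,0,-0.008,0,0.39, 0,0,0,0,0.39, 0.008,0.0008,0,0,0.39, 0.008,0.0008,0,0,0.39, 0.008,0.0008,0,0,0.39, 0.008,0.0008,0,0,0.39, 0.008,0.0008,0,0,0.39, 0.008,0.0008,0,0,0.39, 0.008,0.0008,0,0,0.39, 0.008,0.0008,0,0,0.39, 0.007,0.0007,0,0,0.39, 0,0,0,0,0.39]';  python3 -c "
from h import *
st([*rk(-38,-30),.1825])"; for i in 1 2 3 4 5; do python3 -m crank '[0.002,0.0002,0,0,0.39]'|grep -E "pos|force"; done
```

```text
time: 20.22
tool_pos: [0.6154, -0.0226, 0.1832]
ee_rot: [-2.323, 2.115, -0.001]
wrist_force: [-2.2, -1.3, 1.1]
grip_width: 0.391
t 20.22 tcp [ 0.6154 -0.0226  0.1832] tipz 0.0052 rack [-55.2 -29.7] jawdeg -84.64 F [-2.2 -1.3  1.1] g 0.391 q7 -1.84
need [ 0.0171  0.0013 -0.0007]
tool_pos: [0.616, -0.0225, 0.1829]
wrist_force: [-8.0, -0.1, 7.4]
tool_pos: [0.617, -0.0224, 0.1827]
wrist_force: [-10.3, -1.2, 9.0]
tool_pos: [0.6186, -0.0222, 0.1826]
wrist_force: [-9.9, -0.6, 9.2]
tool_pos: [0.6207, -0.022, 0.1827]
wrist_force: [-10.1, -0.6, 7.5]
tool_pos: [0.6228, -0.0218, 0.1827]
wrist_force: [-8.5, -0.6, 7.2]
```

```bash
for i in 1 2 3 4 5 6 7; do python3 -m crank '[0.002,0.0002,0,0,0.39]'|grep -E "pos|force"; done; python3 -c "
from h import *
st()"
```

```text
tool_pos: [0.6249, -0.0216, 0.1827]
wrist_force: [-8.5, -1.6, 6.5]
tool_pos: [0.6269, -0.0214, 0.1827]
wrist_force: [-9.2, -1.1, 6.0]
tool_pos: [0.6288, -0.0212, 0.1827]
wrist_force: [-7.9, -1.3, 7.1]
tool_pos: [0.6309, -0.021, 0.1827]
wrist_force: [-8.9, -1.3, 7.5]
tool_pos: [0.6318, -0.0209, 0.1825]
wrist_force: [-15.9, -2.4, 13.7]
tool_pos: [0.6326, -0.0208, 0.1823]
wrist_force: [-20.0, -1.3, 17.8]
tool_pos: [0.6334, -0.0206, 0.182]
wrist_force: [-24.9, -2.0, 20.3]
t 21.22 tcp [ 0.6334 -0.0206  0.182 ] tipz 0.004 rack [-37.  -29.5] jawdeg -84.64 F [-24.9  -2.   20.3] g 0.392 q7 -1.83
```

```bash
python3 -m crank '[-0.012,-0.001,0,0,0.39, -0.03,-0.003,0,0,0.39, -0.01,0,0.035,0,1, 0,0,0.04,0,1, -0.01,0.036,0.01,0,1, -0.01,0.036,0,0,1, -0.01,0.036,0,0,1, -0.01,0.036,0,0,1, -0.01,0.036,0,0,1, -0.01,0.036,0,0,1, -0.01,0.036,0,0,1, -0.01,0.035,0,0,1, 0,0,0,0,1, 0,0,0,0,1]'; python3 -c "
from h import *
st([.5058,.2625,.22])
im=grab('top','t9',(250,130,380,190),6)
o=cv2.imread('pics/t9.png');rackdraw(o,(250,130),6,OX,OY,A);cv2.imwrite('pics/t9.png',o)"
```

```text
time: 22.38
tool_pos: [0.5053, 0.2666, 0.2685]
ee_rot: [-2.327, 2.105, 0.001]
wrist_force: [-0.7, -0.6, -0.0]
grip_width: 0.997
t 22.38 tcp [0.5053 0.2666 0.2685] tipz 0.0905 rack [-137.5  268.6] jawdeg -84.27 F [-0.7 -0.6 -0. ] g 0.997 q7 -2.33
need [ 0.0005 -0.0041 -0.0485]
```

View pics/t9.png

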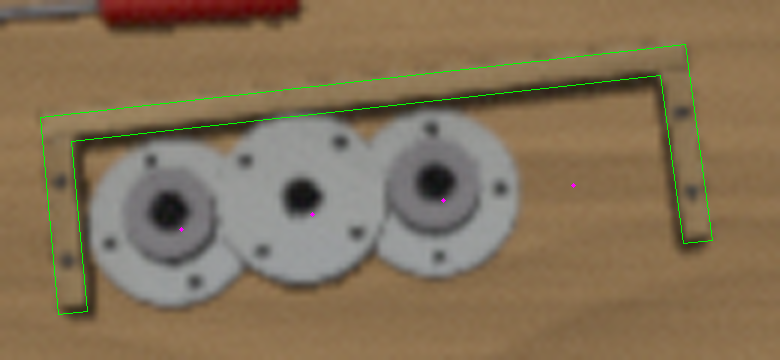

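```bash
python3 -m crank '[0.0005,-0.0035,-0.03,0,1, 0,0,-0.028,0,1, 0,0,0,0,1, 0,0,0,0,1]'; python3 -c "
from h import *
st([.506,.263,.184])"
```

```text
time: 22.77
tool_pos: [0.5071, 0.2576, 0.2087]
ee_rot: [2.319, -2.116, -0.0]
wrist_force: [0.4, 0.0, -0.0]
grip_width: 1.002
t 22.77 tcp [0.5071 0.2576 0.2087] tipz 0.0307 rack [-136.6  259.4] jawdeg -84.75 F [ 0.4  0.  -0. ] g 1.002 q7 -2.37
need [-0.0011  0.0054 -0.0247]
```

```bash
python3 -m crank '[0,0.003,0,0,1, 0,0,0,0,1, 0,0,0,0,1]'>/dev/null; python3 -c "
from h import *
st([.506,.263,.184])"
```

```text
t 23.02 tcp [0.5072 0.2624 0.2107] tipz 0.0327 rack [-136.   264.2] jawdeg -84.64 F [ 0.2 -0.1 -0.2] g 0.998 q7 -2.38
need [-0.0012  0.0006 -0.0267]
```

```bash
for i in 1 2; do python3 -m crank '[-0.0005,0.0002,-0.004,0,1, 0,0,0,0,1]'|grep -E "pos|force"; done; python3 -m crank '[0,0,-0.004,0,1, 0,0,0,0,1]'|grep -E "pos|force"
```

```text
tool_pos: [0.5061, 0.2623, 0.2054]
wrist_force: [-0.7, 0.4, 0.4]
tool_pos: [0.5053, 0.2625, 0.2007]
wrist_force: [-0.4, 0.4, -0.0]
tool_pos: [0.5054, 0.2625, 0.1966]
wrist_force: [0.0, 0.4, -0.2]
```

```bash
python3 -m crank '[0,0,-0.006,0,1, 0,0,-0.006,0,1, 0,0,0,0,1, 0,0,0,0,0.8, 0,0,0,0,0.8, 0,0,0,0,0.8, 0,0,0,0,0.8]'; python3 -c "
from h import *
st([*rk(-115,-98.5),.184])"
```

```text
time: 24.1
tool_pos: [0.5055, 0.2625, 0.1851]
ee_rot: [2.323, -2.115, -0.0]
wrist_force: [0.6, 0.2, -3.2]
grip_width: 0.907
t 24.1 tcp [0.5055 0.2625 0.1851] tipz 0.0071 rack [-137.8  264.4] jawdeg -84.63 F [ 0.6  0.2 -3.2] g 0.907 q7 -2.4
need [ 0.0568 -0.3592 -0.0011]
```

```bash
python3 -m crank '[0.002,-0.006,0,0,0.8, 0.004,-0.013,0,0,0.8, 0.004,-0.02,0,0,0.8, 0.003,-0.02,0,0,0.8, 0.003,-0.02,0,0,0.8, 0.003,-0.02,0,0,0.8, 0.003,-0.02,0,0,0.8, 0.003,-0.02,0,0,0.8, 0.003,-0.02,0,0,0.8, 0.003,-0.02,0,0,0.8, 0.003,-0.02,0,0,0.8, 0.003,-0.02,0,0,0.8, 0.003,-0.02,0,0,0.8, 0.003,-0.02,0,0,0.8, 0.003,-0.02,0,0,0.8, 0.003,-0.02,0,0,0.8, 0.003,-0.02,0,0,0.8, 0.003,-0.02,0,0,0.8, 0.002,-0.013,0,0,0.8, 0,-0.007,0,0,0.8]'; python3 -c "
from h import *
st([*rk(-115,-98.5),.184])"
```

```text
time: 25.77
tool_pos: [0.5625, -0.1002, 0.1852]
ee_rot: [2.318, -2.119, 0.002]
wrist_force: [-0.1, -0.6, -3.7]
grip_width: 0.905
t 25.77 tcp [ 0.5625 -0.1002  0.1852] tipz 0.0072 rack [-115.1 -102.1] jawdeg -84.87 F [-0.1 -0.6 -3.7] g 0.905 q7 -1.75
need [-0.0002  0.0036 -0.0012]
```

```bash
python3 -m crank '[0,0.0005,0,0,0.8, 0,0,0,0,0.8]' >/dev/null; python3 -c "
from h import *
st([*rk(-65,-98.5),.184])"
```

```text
t 25.93 tcp [ 0.5623 -0.0956  0.1852] tipz 0.0072 rack [-114.8  -97.4] jawdeg -84.65 F [-0.   1.1 -4.1] g 0.899 q7 -1.75
need [ 0.0497  0.0036 -0.0012]
```

```bash
python3 -m crank '[0.006,0.0003,0,0,0.8, 0.012,0.001,0,0,0.8, 0.014,0.0012,0,0,0.8, 0.012,0.001,0,0,0.8, 0.006,0.0005,0,0,0.8, 0,0,0,0,0.8, 0,0,0,0,0.8, 0,0,0,0,1, 0,0,0,0,1, 0,0,0,0,1, 0,0,0.02,0,1, 0,0,0.03,0,1, 0,0,0,0,1, -0.0325,-0.003,0,0,0.39, -0.0325,-0.003,0,0,0.39, 0,0,0,0,0.39, 0,0,0,0,0.39, 0,0,0,0,0.39, 0,0,0,0,0.39, 0,0,0,0,0.39]'; python3 -c "
from h import *
st([*rk(-130,-98.5),.192])
grab('top','t10',(250,130,380,210),6)
im=grab('side','s10',(220,150,440,310),3)"
```

```text
time: 27.6
tool_pos: [0.5488, -0.0977, 0.2356]
ee_rot: [-2.322, 2.114, -0.002]
wrist_force: [0.8, -0.8, -0.2]
grip_width: 0.543
t 27.6 tcp [ 0.5488 -0.0977  0.2356] tipz 0.0576 rack [-128.6  -98.2] jawdeg -84.62 F [ 0.8 -0.8 -0.2] g 0.543 q7 -1.71
need [-0.0014 -0.0004 -0.0436]
```

View pics/s10.png

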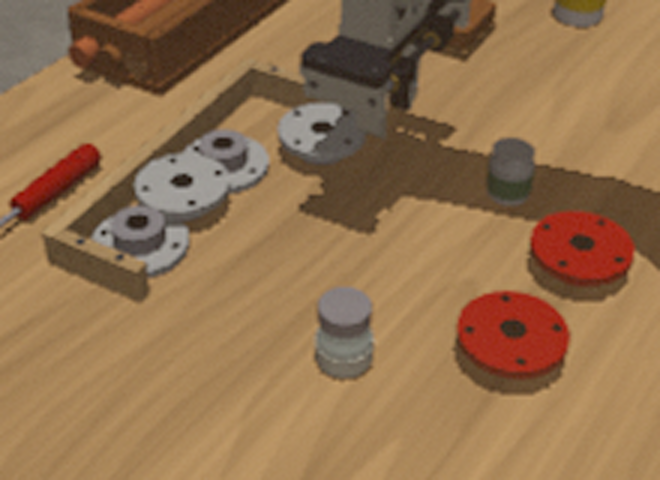

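View pics/t10.png

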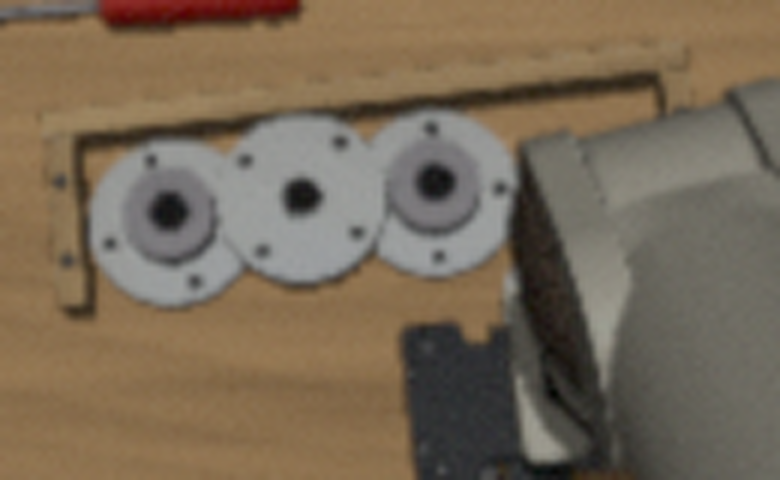

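```bash
python3 -m crank '[0,0,-0.02,0,0.39, 0,0,-0.022,0,0.39, 0,0,0,0,0.39, 0.008,0.0008,0,0,0.39, 0.008,0.0008,0,0,0.39, 0.008,0.0008,0,0,0.39, 0.008,0.0008,0,0,0.39, 0.008,0.0008,0,0,0.39, 0.008,0.0008,0,0,0.39, 0.008,0.0008,0,0,0.39, 0.008,0.0008,0,0,0.39, 0.008,0.0008,0,0,0.39]';  python3 -c "
from h import *
st([*rk(-38,-98.5),.1925])"; for i in 1 2 3 4 5; do python3 -m crank '[0.002,0.0002,0,0,0.39]'|grep -E "pos|force"; done
```

```text
time: 28.7
tool_pos: [0.6198, -0.0908, 0.1938]
ee_rot: [2.321, -2.114, -0.001]
wrist_force: [-5.5, -1.5, 5.0]
grip_width: 0.388
t 28.7 tcp [ 0.6198 -0.0908  0.1938] tipz 0.0158 rack [-57.2 -98.1] jawdeg -84.64 F [-5.5 -1.5  5. ] g 0.388 q7 -1.74
need [ 0.0191  0.0014 -0.0013]
tool_pos: [0.6231, -0.0903, 0.1939]
wrist_force: [-2.4, -0.5, 1.6]
tool_pos: [0.6239, -0.0902, 0.1936]
wrist_force: [-6.3, -0.6, 5.7]
tool_pos: [0.6252, -0.0901, 0.1934]
wrist_force: [-8.1, 0.1, 6.7]
tool_pos: [0.627, -0.09, 0.1934]
wrist_force: [-5.8, -1.5, 5.9]
tool_pos: [0.629, -0.0898, 0.1935]
wrist_force: [-5.2, -0.4, 5.3]
```

```bash
for i in 1 2 3 4 5 6 7 8; do python3 -m crank '[0.002,0.0002,0,0,0.39]'|grep -E "pos|force"; done; python3 -c "
from h import *
st()"
```

```text
tool_pos: [0.6311, -0.0896, 0.1935]
wrist_force: [-5.7, -1.0, 4.7]
tool_pos: [0.6331, -0.0894, 0.1935]
wrist_force: [-5.3, -0.5, 4.2]
tool_pos: [0.6351, -0.0892, 0.1935]
wrist_force: [-5.9, -0.5, 5.6]
tool_pos: [0.6369, -0.0891, 0.1934]
wrist_force: [-11.8, 0.4, 8.5]
tool_pos: [0.6376, -0.0889, 0.1932]
wrist_force: [-15.3, -1.1, 11.3]
tool_pos: [0.6384, -0.0889, 0.193]
wrist_force: [-20.8, -2.0, 17.6]
tool_pos: [0.6392, -0.0888, 0.1928]
wrist_force: [-25.1, -0.6, 22.0]
tool_pos: [0.64, -0.0887, 0.1927]
wrist_force: [-29.5, -1.3, 26.6]
t 29.78 tcp [ 0.64   -0.0887  0.1927] tipz 0.0147 rack [-36.9 -97.8] jawdeg -84.67 F [-29.5  -1.3  26.6] g 0.391 q7 -1.74
```

Home. Retreat clear and look from both cameras.

```bash
python3 -m crank '[-0.014,-0.001,0,0,0.39, -0.03,-0.003,0,0,0.39, -0.01,0,0.035,0,0.39, 0,0,0.04,0,0.39, -0.01,-0.03,0.04,0,0.39, -0.02,-0.035,0.03,0,0.39, -0.02,-0.035,0.02,0,0.39, -0.02,-0.035,0,0,0.39, -0.02,-0.035,0,0,0.39, -0.01,-0.035,0,0,0.39, -0.01,-0.03,0,0,0.39, 0,0,0,0,0.39, 0,0,0,0,0.39]' >/dev/null; python3 -c "
from h import *
st()
im=grab('top','t11',(250,130,380,190),6)
o=cv2.imread('pics/t11.png');rackdraw(o,(250,130),6,OX,OY,A);cv2.imwrite('pics/t11.png',o)
grab('side','s11',(200,130,440,310),3);cv2.imwrite('pics/f11.png',im[:,:,::-1])"
```

```text
t 30.87 tcp [ 0.4876 -0.3159  0.3447] tipz 0.1667 rack [-210.  -309.8] jawdeg -84.94 F [0.5 0.9 0. ] g 0.391 q7 -1.2
```

View pics/t11.png

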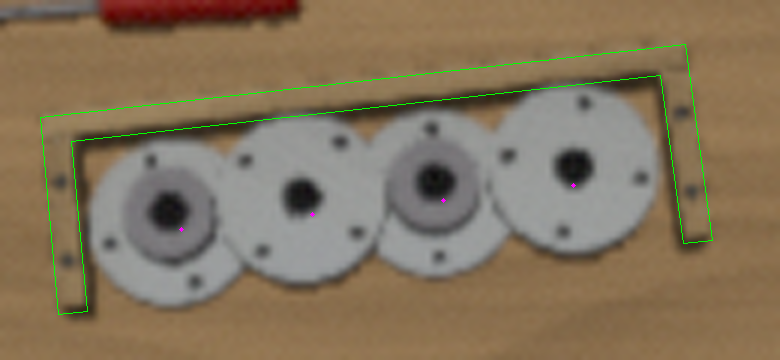

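View pics/s11.png

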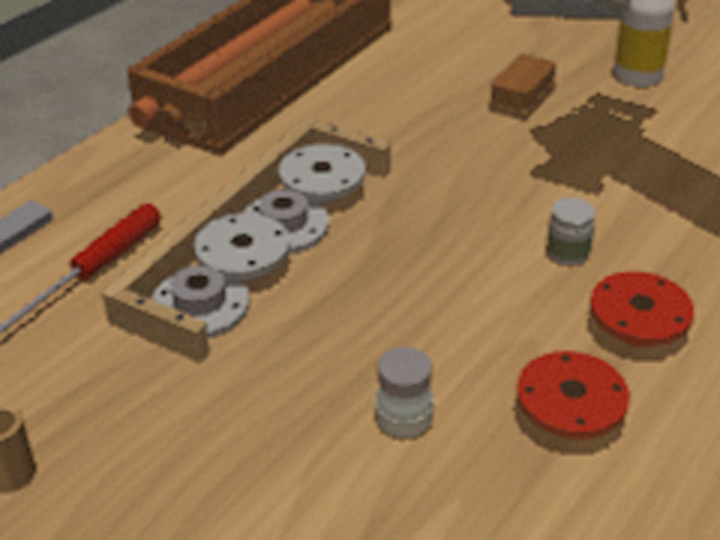

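View pics/f11.png

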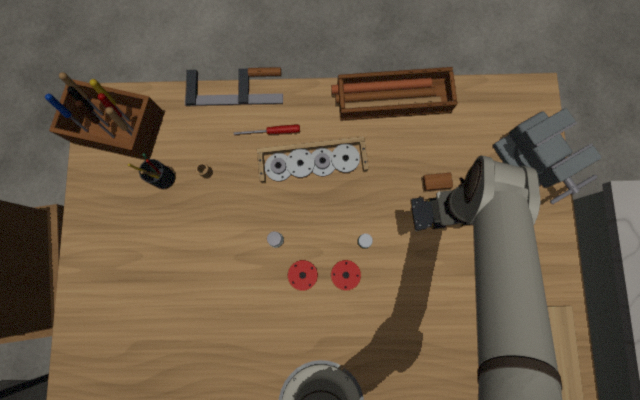

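```bash
python3 -c "
from workcell import robot
print(robot.job_done())"
```

```text
the job is handed in; nothing more can be done
None
```

All four faceplates are in the rack in a single row, from left to right boss up, down, up, down. I handed the job in at about 31 s.

**What I did:**
- **Plate already in the rack:** it was boss up on the left, and I pressed it home.
- **The other three:** I slid each along the bench in the gripper to the front of its place. I then pushed it in with the two fingers held part open.
- **Red look-alikes:** I left both alone.

**What the last checks showed:**
- **Fully home:** each plate stopped firmly against the rear board, with the push force rising to 17–30 N. The arm stopped within about 1 mm of the same depth in the rack for all four. The middle boss-down plate stopped a few mm short on the first push, so I pushed it again until the force rose.
- **Final pictures:** both cameras show the row nested and flat. The other things on the bench stand where they were by eye, and the arm was clear of everything.

**Disagreements:**
- The two cameras differed by about 5 mm in y on the boss-down plates. I used the top camera, which the grips supported.
- The fingertips touched the plates about 8 mm later than I had worked out from the pad width. I therefore judged "home" by the force rise rather than by position.

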